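# Rack the short lens tubes in the optics tray

## Task

Put the three short lens tubes away in the storage tray on the optical bench: stand one upright in each of the three empty pockets of the row nearer the robot, so that they make a neat row in front of the flat filter rings. The longer tube, the loose filter ring and the square cage block are not part of the set.

Things in the scene. Friction and masses are not known exactly. Their poses are not given: they have to be found in the camera images.
- tray: Flat grey tray fixed to the bench, 162 x 238 mm, 10 mm high. Origin: centre of its underside, on the bench. x points away from the robot (within 23 deg), y along the rows, z up. Pocket centres: x -38 mm (near row, empty) and +38 mm (far row, each with a filter ring 12 mm tall), y -76, 0, +76 mm. Pocket floors 4 mm above the origin, 70 mm square; walls 6 mm thick, 6 mm above the floors.
- tube_a_center (a point): One of three alike short black lens tubes: upright cylinder, diameter 44 mm, 50 mm tall, 0.11 kg, bright metal band near the top, lens in its top face, standing on the bench. Point: its centre, 25 mm above its underside; z along its axis, up. Bystanders that look alike: a longer tube (76 mm tall), flat filter rings (12 mm tall), a square cage block (42 mm).
- tube_b_center (a point): One of three alike short black lens tubes: upright cylinder, diameter 44 mm, 50 mm tall, 0.11 kg, bright metal band near the top, lens in its top face, standing on the bench. Point: its centre, 25 mm above its underside; z along its axis, up. Bystanders that look alike: a longer tube (76 mm tall), flat filter rings (12 mm tall), a square cage block (42 mm).
- tube_c_center (a point): One of three alike short black lens tubes: upright cylinder, diameter 44 mm, 50 mm tall, 0.11 kg, bright metal band near the top, lens in its top face, standing on the bench. Point: its centre, 25 mm above its underside; z along its axis, up. Bystanders that look alike: a longer tube (76 mm tall), flat filter rings (12 mm tall), a square cage block (42 mm).

How it is judged (in metres and radians):
At the end, for the whole second after the job is handed in: Each of the three pockets in the tray's row nearer the robot holds one short lens tube (any in any), within 14 mm of the pocket's centre along each tray axis, its centre 24 to 33 mm above the tray's underside (standing on the pocket floor) and upright within 9.7 degrees (((x of tube_a_center in the frame of tray between -0.052 and -0.024 m and y of tube_a_center in the frame of tray between -0.09 and -0.062 m) or (x of tube_b_center in the frame of tray between -0.052 and -0.024 m and y of tube_b_center in the frame of tray between -0.09 and -0.062 m) or (x of tube_c_center in the frame of tray between -0.052 and -0.024 m and y of tube_c_center in the frame of tray between -0.09 and -0.062 m)) and ((x of tube_a_center in the frame of tray between -0.052 and -0.024 m and y of tube_a_center in the frame of tray between -0.014 and 0.014 m) or (x of tube_b_center in the frame of tray between -0.052 and -0.024 m and y of tube_b_center in the frame of tray between -0.014 and 0.014 m) or (x of tube_c_center in the frame of tray between -0.052 and -0.024 m and y of tube_c_center in the frame of tray between -0.014 and 0.014 m)) and ((x of tube_a_center in the frame of tray between -0.052 and -0.024 m and y of tube_a_center in the frame of tray between 0.062 and 0.09 m) or (x of tube_b_center in the frame of tray between -0.052 and -0.024 m and y of tube_b_center in the frame of tray between 0.062 and 0.09 m) or (x of tube_c_center in the frame of tray between -0.052 and -0.024 m and y of tube_c_center in the frame of tray between 0.062 and 0.09 m)) and z of tube_a_center in the frame of tray between 0.024 and 0.033 m and angle between each of tube_a_center, tube_b_center, tube_c_center's own z axis and vertical below 0.17 rad and z of tube_b_center in the frame of tray between 0.024 and 0.033 m and z of tube_c_center in the frame of tray between 0.024 and 0.033 m); the robot touches nothing.
It also fails if it takes over 70 s, if anything falls off the work surface, if the arm or the gripper's body presses on something with over 40 N, if the wrist force passes 120 N, or if a joint passes its speed limit or range.

## Robot

A 7-joint arm with a two-finger parallel gripper is mounted at the origin on the work surface. World frame = base frame: x ahead of the robot, y to its left, z up, the work surface at z = 0. Lengths are in mm, angles in rad, forces in N, time in s.
With the tool pointing down it reaches from about 350 to 900 mm from the base axis. Payload 19.9 kg.
Tool frame: the origin (TCP) lies at the very end of the fingers, on their centre line; the grasp point (between the pads) lies 19 mm behind it; z points along the fingers, y is the direction in which the jaws open and shut (so a half turn about z gives the same grasp; the last joint's range is limited). The gripper opens to 85 mm and grips with 20 to 120 N. Pads are 22 mm wide; open, the fingers measure 114 mm over their backs; the gripper's body (76 mm by 85 mm) begins 54 mm behind the grasp point. The pads swing forward as they close: fully open they stand 13 mm farther back than shut.
Start: joints at [-1.355, 0.417, -0.01, 1.614, 0.005, 1.111, -0.053], TCP at [158.732, 604.488, 231.26] pointing down, gripper open.
Joint ranges: [-2.81, 2.81], [-0.39, 2.02], [-1.27, 1.25], [0.06, 2.57], [-1.19, 4.33], [0.19, 2], [-2.82, 2.82]. Speed limits (rad/s): [1.89, 1.89, 2.39, 2.39, 3.01, 3.01, 3.01].

## Interface

Orientations are given as a unit quaternion [x, y, z, w].
In Python, from rig import bot, cams gives the robot as it stands.
- The arm moves only by the shell command python3 -m creep 'ROWS' [FORCE]. ROWS is JSON, a list of rows, each a list of 3 entries, a list of its own where there are three numbers: the shift along the tool's x, y, z in cm, then the turn, a rotation vector about the tool's x, y, z in rad, then the finger opening in cm, from 0 to 8.54. In form: [[[tx, ty, tz], [ax, ay, az], grip], ...]. A call has 1 to 20 rows; each row is the pose to reach, as a shift and turn from the pose commanded when the call began, along the tool's axes at that moment; what a row does not reach only later rows make up. A row lasts 1/8 s, in which the tool goes at most 62.5 mm and 10.7 degrees, less where a joint would pass 70% of its speed; a pose out of reach is approached as far as the arm can. A call with a gripper value outside its range is refused whole. The fingers move at their own pace and stop on an object; FORCE is the grip in N (left out, the last holds). Time passes only in rows, so rows that repeat a pose let the fingers close. It gives the time, the measured TCP pose, the force and the opening at its end, in the units of the state.
- bot.sense(): the state, without advancing time (a new reading comes with each control period).
- cams.camera(name): name is "scene" or "top"; returns a dict with "image" (384x512x3 uint8, red, green, blue), "fx", "fy", "cx", "cy" (pixels), "k1" (the pictures are not rectified: a ray, as slopes to the right and down, at radius r is drawn at 1 + k1 r^2 times it, then the intrinsics apply), "extrinsics" (4x4, takes a point from camera to world coordinates). Camera axes: x right, y down, z forward; pixel columns grow to the right and rows downward; lengths in mm; the calibration is good to about 2 mm. A picture is of the moment at which its call begins. There is no depth.
- bot.finish_job(): hands the job in, once; it reports no verdict.
The state is a dict: "time": time; "joint_positions": joint angles; "joint_vel": joint speeds; "tau": joint torques, N m; "position": TCP position; "eef_rot": TCP orientation; "wrist_force": force on the tool from outside, world axes, zero at the start; "moment": the same for the moment, N m; "width": finger opening in mm.
Only numpy, scipy, OpenCV 4.12 (cv2) and the standard library are available. Lean on these libraries where they do the work, as an engineer would, in place of code of your own. Each camera call takes 0.05 s, during which the arm holds its last target.

## Working session

There is one attempt and no reset: what is moved stays moved. The work goes in short steps, Python scripts to look and compute and a shell command to move; the robot and the scene stay as the last step left them, time stands still between calls to the robot, and variables do not carry over. Pictures are saved under pics/ and viewed, and the job is handed in when it is done.

```bash
ls; mkdir -p pics; python3 - <<'E'
from rig import bot,cams
import cv2,json
print(bot.sense())
for n in("scene","top"):
    c=cams.camera(n);cv2.imwrite(f"pics/{n}0.png",c["image"][:,:,::-1])
    print(n,{k:(v.tolist() if hasattr(v,'tolist') else v) for k,v in c.items() if k!="image"})
E
```

```text
pics
{'time': 0.0, 'joint_positions': array([-1.3554681 ,  0.41798731, -0.01030488,  1.61418933,  0.00471909,
        1.11071361, -0.05303159]), 'joint_vel': array([ 0.00085565,  0.00084805, -0.00152193, -0.00107152, -0.00066688,
       -0.00040119, -0.0019653 ]), 'tau': array([-3.92340298e-04, -8.64417315e+01,  6.78792056e-01, -4.34912038e+01,
        1.90498325e-02,  7.25676626e-03,  1.86062920e-05]), 'position': array([158.68206184, 604.14699348, 230.64558409]), 'eef_rot': array([ 1.28067933e-01,  9.91765193e-01, -6.36575737e-04, -2.66239126e-05]), 'wrist_force': array([-0.26096244,  0.36556888, -0.39320631]), 'moment': array([ 0.02082827, -0.06441404,  0.01048463]), 'width': 85.60778694906912}
scene {'fx': 428.47419925759016, 'fy': 428.47419925759016, 'cx': 258.79265895395775, 'cy': 191.74892929532012, 'k1': -0.07435472794008768, 'extrinsics': [[0.059237976206073815, 0.577890924921946, -0.8139612650905856, 1277.6942920632014], [0.9979344400408382, -0.05458402016556239, 0.033873856038907725, -64.96915641422405], [-0.02485388411069393, -0.8142865979711463, -0.5799307034544637, 550.6674513351767], [0.0, 0.0, 0.0, 1.0]]}
top {'fx': 435.80523036271944, 'fy': 435.80523036271944, 'cx': 261.9181924714415, 'cy': 195.15178504220805, 'k1': -0.06929120831732867, 'extrinsics': [[-0.0017064520347514509, -0.9936781590470969, 0.11225330397910646, 435.25779351836763], [-0.9999694341357113, 0.0025521265203514863, 0.007390361596683223, -29.244879328319758], [-0.007630125540166726, -0.11223726156226685, -0.9936521414968341, 1084.0029120877625], [0.0, 0.0, 0.0, 1.0]]}
```

View pics/scene0.png

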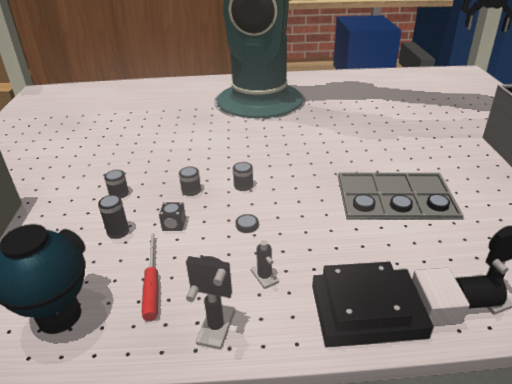

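View pics/top0.png

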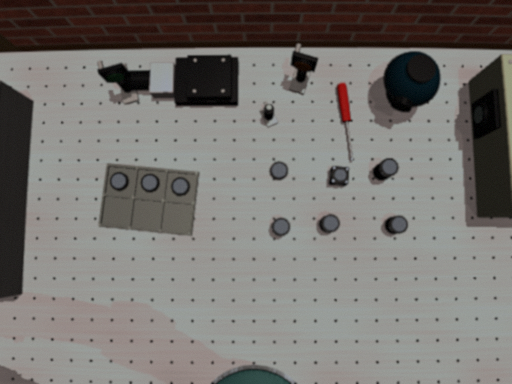

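The top view shows the short tubes near (281,227), (329,223) and (396,225). The long tube is at (386,169), the loose ring at (279,171), the cage block at (340,176), and the tray around (150,200). Next I measure them.

```bash
cat > h.py <<'E'
import numpy as np,cv2
from rig import bot,cams
def ray(c,u,v):
    xd,yd=(u-c["cx"])/c["fx"],(v-c["cy"])/c["fy"]; x,y=xd,yd
    for _ in range(20):
        s=1+c["k1"]*(x*x+y*y); x,y=xd/s,yd/s
    E=np.array(c["extrinsics"]); return E[:3,3],E[:3,:3]@np.array([x,y,1])
def onz(c,u,v,z):
    o,d=ray(c,u,v); return o+d*(z-o[2])/d[2]
def proj(c,p):
    E=np.array(c["extrinsics"]); q=E[:3,:3].T@(np.array(p)-E[:3,3]); x,y=q[:2]/q[2]
    s=1+c["k1"]*(x*x+y*y); return c["cx"]+c["fx"]*x*s, c["cy"]+c["fy"]*y*s
def crop(im,u0,v0,u1,v1,k): return cv2.resize(im[v0:v1,u0:u1,::-1],None,fx=k,fy=k,interpolation=cv2.INTER_CUBIC)
E
python3 - <<'E'
from h import *
c=cams.camera("top");s=cams.camera("scene")
a=crop(c["image"],262,150,412,245,5);b=crop(c["image"],92,155,212,245,5)
cv2.imwrite("pics/t1.png",a);cv2.imwrite("pics/t2.png",b);cv2.imwrite("pics/s1.png",crop(s["image"],95,155,265,245,4))
im=c["image"].astype(int)
for u,v in[(281,227),(329,223),(396,225)]: print(im[v-10:v+14:2,u].tolist())
E
```

```text
[[111, 107, 104], [69, 70, 71], [92, 95, 101], [91, 93, 99], [91, 95, 101], [95, 97, 104], [93, 96, 100], [92, 94, 101], [79, 80, 84], [62, 57, 57], [118, 117, 114], [151, 154, 152]]
[[124, 114, 112], [65, 63, 63], [87, 91, 96], [91, 95, 101], [91, 95, 101], [91, 94, 99], [90, 94, 99], [93, 96, 101], [79, 80, 84], [45, 43, 43], [92, 87, 84], [148, 145, 142]]
[[116, 117, 113], [61, 62, 65], [86, 91, 96], [91, 95, 100], [90, 94, 99], [92, 95, 100], [91, 93, 98], [86, 87, 93], [50, 51, 53], [77, 76, 74], [146, 146, 142], [133, 134, 129]]
```

View pics/t1.png

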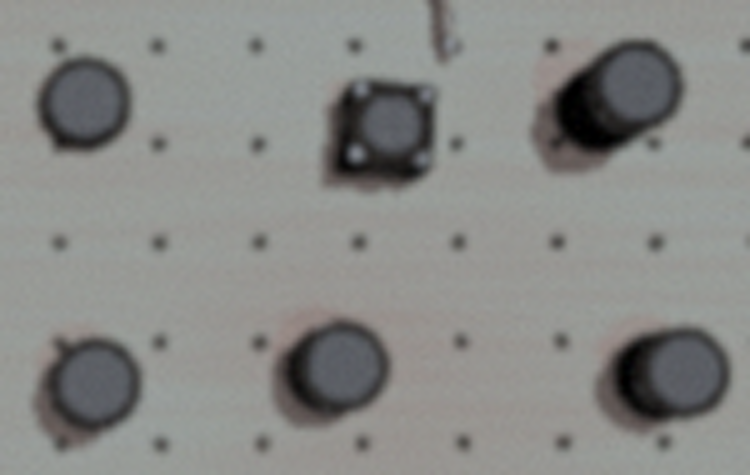

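View pics/t2.png

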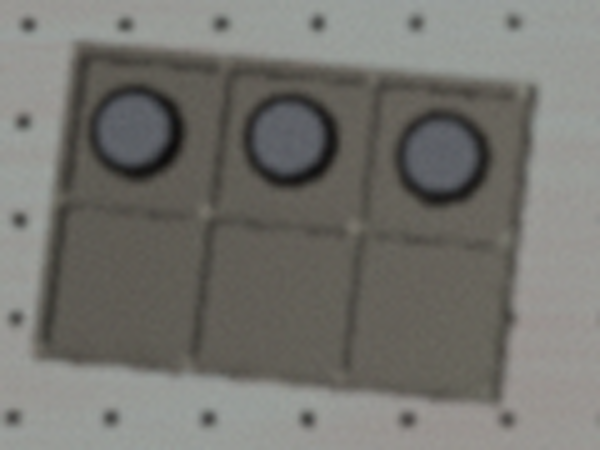

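View pics/s1.png

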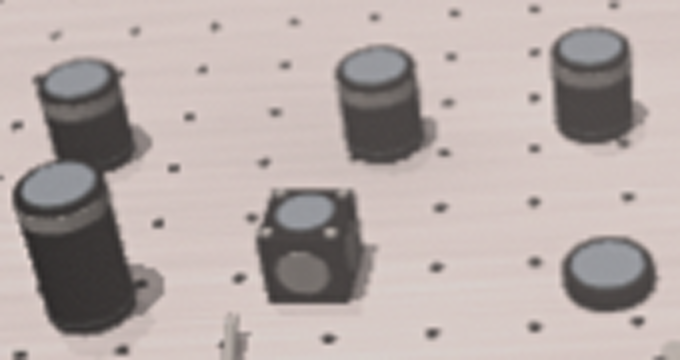

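The crops separate the pieces clearly. The lens discs are bluish grey, and the tray is an outlined rectangle with corners near (107,164), (199,172), (192,235) and (99,226). I'll use colour masks.

```bash
python3 - <<'E'
from h import *
C={n:cams.camera(n) for n in("top","scene")}
seeds={"A":(281,227),"B":(329,223),"C":(396,225)}
def lens(c,u,v,R=12):
    im=c["image"].astype(int); b=cv2.GaussianBlur(c["image"],(3,3),0).astype(int)
    m=((b[...,2]-b[...,0]>4)&(b[...,2]>80)&(b[...,2]<200)).astype(np.uint8)
    n,l,st,ce=cv2.connectedComponentsWithStats(m)
    ok=[(np.hypot(*(ce[i]-[u,v])),i) for i in range(1,n) if st[i,4]>40]
    d,i=min(ok); return ce[i],st[i,4],d
for k,(u,v) in seeds.items():
    ce,ar,d=lens(C["top"],u,v); p=onz(C["top"],*ce,50)
    q=proj(C["scene"],p); ce2,ar2,d2=lens(C["scene"],*q); p2=onz(C["scene"],*ce2,50)
    # triangulate
    o1,d1=ray(C["top"],*ce);o2,d2_=ray(C["scene"],*ce2)
    t=np.linalg.lstsq(np.stack([d1,-d2_],1),o2-o1,rcond=None)[0]; a=o1+t[0]*d1;b=o2+t[1]*d2_
    print(k,ce.round(1),ar,"top",p.round(1),"scene",ce2.round(1),ar2,p2.round(1),"tri",((a+b)/2).round(1),np.linalg.norm(a-b).round(1))
c=C["top"]; b=cv2.GaussianBlur(c["image"],(3,3),0).astype(int)
sub=np.zeros(b.shape[:2],np.uint8); sub[155:245,92:212]=((b.max(2)<132)[155:245,92:212])
sub=cv2.morphologyEx(sub,cv2.MORPH_OPEN,np.ones((7,7)))
cn=max(cv2.findContours(sub,0,1)[0],key=cv2.contourArea)
W=np.array([onz(c,*q[0],10)[:2] for q in cn],np.float32)
print("rect z=10",cv2.minAreaRect(W))
for n,u,v in [("r1",118.7,181),("r2",149.5,183),("r3",180,186)]:
    ce,ar,_=lens(c,u,v); print(n,ce.round(1),ar,onz(c,*ce,16).round(1))
E
```

```text
A [280.9 226.1] 140 top [478.2 -66.4  50. ] scene [241.9 166.4] 67 [475.5 -67.   50. ] tri [478.1 -66.7  51.6] 0.7
B [330.4 222.8] 134 top [ 485.5 -184.    50. ] scene [188.3 171.2] 69 [ 483.4 -184.4   50. ] tri [ 485.5 -184.    51.3] 0.3
C [398.9 223.8] 135 top [ 482.6 -347.8   50. ] scene [113.6 174.5] 77 [ 480.1 -348.7   50. ] tri [ 482.5 -347.6   51.5] 0.5
rect z=10 ((548.080322265625, 261.90643310546875), (240.54942321777344, 164.4232635498047), 84.53834533691406)
r1 [118.  180.4] 130 [593.9 338.6  16. ]
r2 [149. 182.] 136 [589.5 259.9  16. ]
r3 [179.8 185.7] 136 [579.9 182.5  16. ]
```

Each tube agrees between the two views to about 2 mm, and they triangulate at z≈51 against the true 50. The tray measures 240×164 mm, yawed −5.5°, centred at (548,262). That puts the pocket centres at (517.5,341), (510,265.5) and (503,190).

```bash
cat > d.py <<'E'
import sys
from h import *
from scipy.spatial.transform import Rotation as R
def go(*p):
    s=bot.sense(); r=R.from_quat(s["eef_rot"])
    print("pos",s["position"].round(1),"t",round(s["time"],2),"w",round(s["width"],1),"F",s["wrist_force"].round(1),"zax",r.as_matrix()[:,2].round(3))
    for q in p: print(q,"shift cm",(r.inv().apply(np.array(q)-s["position"])/10).round(2))
if len(sys.argv)>1: go(*eval(sys.argv[1]))
E
python3 d.py "[(478,-66.5,120),(478,-66.5,16)]"
```

```text
pos [158.7 604.4 231.1] t 0.3 w 85.2 F [-1.1  1.3  0.6] zax [-0. -0. -1.]
(478, -66.5, 120) shift cm [-47.92 -56.78  11.14]
(478, -66.5, 16) shift cm [-47.92 -56.77  21.54]
```

```bash
python3 -m creep '[[[-4,-4.7,0.9],[0,0,0],8.5],[[-8,-9.5,1.8],[0,0,0],8.5],[[-12,-14.2,2.8],[0,0,0],8.5],[[-16,-18.9,3.7],[0,0,0],8.5],[[-20,-23.7,4.6],[0,0,0],8.5],[[-24,-28.4,5.6],[0,0,0],8.5],[[-28,-33.1,6.5],[0,0,0],8.5],[[-32,-37.9,7.4],[0,0,0],8.5],[[-36,-42.6,8.4],[0,0,0],8.5],[[-40,-47.3,9.3],[0,0,0],8.5],[[-44,-52.1,10.2],[0,0,0],8.5],[[-47.9,-56.8,11.1],[0,0,0],8.5],[[-47.9,-56.8,11.1],[0,0,0],8.5],[[-47.9,-56.8,11.1],[0,0,0],8.5],[[-47.9,-56.8,11.1],[0,0,0],8.5]]' 40; python3 d.py "[(478,-66.5,120),(478,-66.5,16)]"
```

```text
time: 2.17
position: [477.6, -65.3, 120.5]
eef_rot: [0.127, 0.992, 0.0, 0.0]
wrist_force: [0.3, 0.4, -0.1]
width: 85.2
pos [477.6 -65.3 120.5] t 2.17 w 85.2 F [ 0.3  0.4 -0.1] zax [ 0.     0.001 -1.   ]
(478, -66.5, 120) shift cm [-0.07 -0.11  0.05]
(478, -66.5, 16) shift cm [-0.07 -0.12 10.45]
```

```bash
python3 -m creep '[[[-0.05,-0.1,2.5],[0,0,0],8.5],[[-0.05,-0.1,4.5],[0,0,0],8.5],[[-0.05,-0.1,5.2],[0,0,0],8.5],[[-0.05,-0.1,5.2],[0,0,0],8.5]]'; python3 - <<'E'
from h import *
a=crop(cams.camera("scene")["image"],170,80,320,200,5);cv2.imwrite("pics/s2.png",a)
E
```

```text
time: 2.68
position: [478.0, -67.1, 68.5]
eef_rot: [0.128, 0.992, 0.0, -0.0]
wrist_force: [-0.9, 0.0, 0.2]
width: 84.7
```

View pics/s2.png

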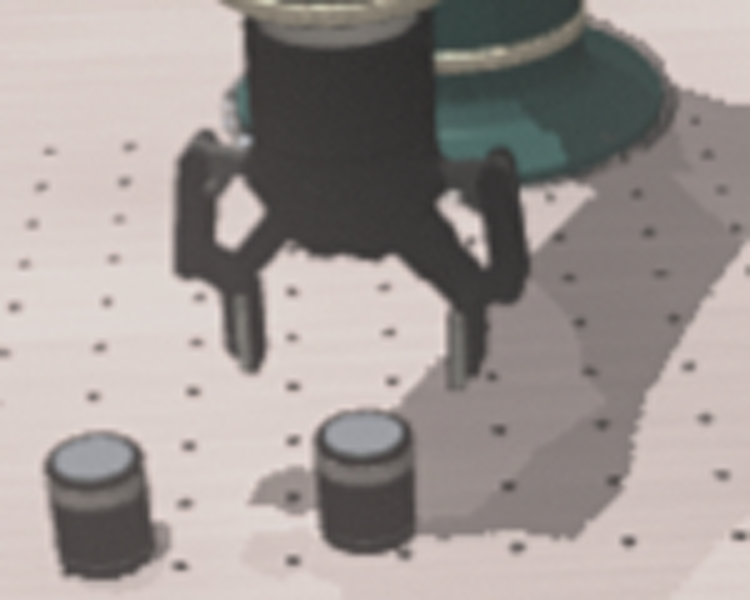

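The open fingers straddle the tube, with tips at (245,365) and (462,385) in the crop and the tube top at (365,435). Next I descend and close.

```bash
python3 -m creep '[[[0,0,2.0],[0,0,0],8.5],[[0,0.05,4],[0,0,0],8.5],[[0,0.05,5.6],[0,0,0],8.5],[[0,0.05,5.6],[0,0,0],8.5],[[0,0.05,5.6],[0,0,0],3],[[0,0.05,5.6],[0,0,0],3],[[0,0.05,5.6],[0,0,0],3],[[0,0.05,5.6],[0,0,0],3],[[0,0.05,5.6],[0,0,0],3],[[0,0.05,5.6],[0,0,0],3]]' 40; python3 d.py "[(517.5,341,130),(517.5,341,17)]"
```

```text
time: 3.98
position: [478.5, -67.1, 13.0]
eef_rot: [0.128, 0.992, 0.0, 0.0]
wrist_force: [-1.9, 0.5, 10.2]
width: 42.9
pos [478.5 -67.1  13. ] t 3.98 w 42.9 F [-1.9  0.5 10.2] zax [ 0.001  0.    -1.   ]
(517.5, 341, 130) shift cm [  6.59  40.47 -11.69]
(517.5, 341, 17) shift cm [ 6.6  40.47 -0.39]
```

```bash
python3 -m creep '[[[0,0,-1.5],[0,0,0],3],[[0,0,-4],[0,0,0],3],[[0,0,-7],[0,0,0],3],[[0,0,-10],[0,0,0],3],[[0.3,1.5,-11.7],[0,0,0],3],[[0.9,5.5,-11.7],[0,0,0],3],[[1.6,10,-11.7],[0,0,0],3],[[2.4,15,-11.7],[0,0,0],3],[[3.3,20,-11.7],[0,0,0],3],[[4.1,25,-11.7],[0,0,0],3],[[4.9,30,-11.7],[0,0,0],3],[[5.7,35,-11.7],[0,0,0],3],[[6.3,38.5,-11.7],[0,0,0],3],[[6.6,40.5,-11.7],[0,0,0],3],[[6.6,40.5,-11.7],[0,0,0],3],[[6.6,40.5,-11.7],[0,0,0],3]]'; python3 d.py "[(517.5,341,17)]"; python3 - <<'E'
from h import *
a=crop(cams.camera("scene")["image"],320,60,480,220,4);cv2.imwrite("pics/s3.png",a[:600])
E
```

```text
time: 5.98
position: [517.5, 339.8, 129.6]
eef_rot: [0.129, 0.992, -0.0, 0.0]
wrist_force: [-0.2, -1.3, -1.2]
width: 43.0
pos [517.5 339.8 129.6] t 5.97 w 43.0 F [-0.2 -1.3 -1.2] zax [ 0.    -0.001 -1.   ]
(517.5, 341, 17) shift cm [ 0.03  0.12 11.26]
```

View pics/s3.png

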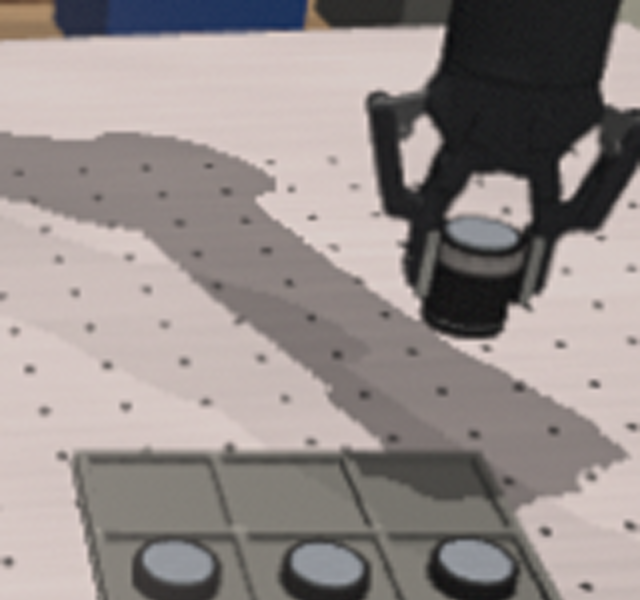

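The tube is held upright and level above the outer +y pocket, which appears at about (420,475) in the crop. Next I lower it.

```bash
python3 -m creep '[[[0.03,0.1,3],[0,0,0],3],[[0.03,0.1,6],[0,0,0],3],[[0.03,0.1,9],[0,0,0],3],[[0.03,0.1,10.4],[0,0,0],3],[[0.03,0.1,11],[0,0,0],3],[[0.03,0.1,11.25],[0,0,0],3],[[0.03,0.1,11.25],[0,0,0],3]]'; python3 d.py "[(517.5,341,17)]"
```

```text
time: 6.9
position: [517.5, 342.6, 17.5]
eef_rot: [0.128, 0.992, 0.0, 0.0]
wrist_force: [0.3, 0.0, -0.8]
width: 42.8
pos [517.5 342.6  17.5] t 6.9 w 42.8 F [ 0.3  0.  -0.8] zax [ 0.001  0.    -1.   ]
(517.5, 341, 17) shift cm [-0.04 -0.15  0.05]
```

```bash
python3 -m creep '[[[0,-0.1,0.1],[0,0,0],3],[[0,-0.1,0.1],[0,0,0],4.7],[[0,-0.1,0.1],[0,0,0],5.2],[[0,-0.1,0.1],[0,0,0],6],[[0,-0.1,0.1],[0,0,0],6.4],[[0,-0.1,-0.5],[0,0,0],6.5],[[0,-0.1,-2],[0,0,0],7],[[0,-0.1,-5],[0,0,0],8],[[0,-0.1,-8],[0,0,0],8.5],[[0,-0.1,-10],[0,0,0],8.5],[[0,-0.1,-11],[0,0,0],8.5]]'; python3 d.py "[(485,-184,120)]"; python3 -c "
from h import *
print(bot.sense()['joint_positions'].round(2))"
```

```text
time: 8.28
position: [517.1, 341.6, 128.2]
eef_rot: [0.128, 0.992, 0.0, 0.0]
wrist_force: [0.3, 0.1, -1.0]
width: 84.9
pos [517.1 341.6 128.2] t 8.28 w 84.9 F [ 0.3  0.1 -1. ] zax [ 0.001  0.001 -1.   ]
(485, -184, 120) shift cm [-10.24 -51.66   0.77]
[-0.87  0.54  0.32  1.73 -0.21  0.91  0.85]
```

```bash
python3 -m creep '[[[-1,-5,0.3],[0,0,0.15],8.5],[[-2,-10,0.5],[0,0,0.3],8.5],[[-3,-15,0.8],[0,0,0.45],8.5],[[-4,-20,0.8],[0,0,0.6],8.5],[[-5,-25,0.8],[0,0,0.75],8.5],[[-6,-30,0.8],[0,0,0.9],8.5],[[-7,-35,0.8],[0,0,1.05],8.5],[[-8,-40,0.8],[0,0,1.2],8.5],[[-9,-45,0.8],[0,0,1.3],8.5],[[-9.8,-49,0.8],[0,0,1.41],8.5],[[-10.2,-51.5,0.8],[0,0,1.41],8.5],[[-10.2,-51.7,0.8],[0,0,1.41],8.5],[[-10.2,-51.7,0.8],[0,0,1.41],8.5],[[-10.2,-51.7,0.8],[0,0,1.41],8.5]]'; python3 d.py "[(485,-184.2,60),(485,-184.2,13)]"; python3 - <<'E'
from h import *
print(bot.sense()['joint_positions'].round(2))
a=crop(cams.camera("scene")["image"],320,140,480,220,4);cv2.imwrite("pics/s4.png",a)
E
```

```text
time: 10.02
position: [484.4, -183.5, 118.7]
eef_rot: [0.74, 0.673, 0.0, -0.0]
wrist_force: [0.1, 0.7, -0.1]
width: 84.8
pos [ 484.4 -183.5  118.7] t 10.03 w 84.8 F [ 0.1  0.7 -0.1] zax [-0.  0. -1.]
(485, -184.2, 60) shift cm [-0.07  0.07  5.87]
(485, -184.2, 13) shift cm [-0.07  0.07 10.57]
[-0.3   0.47  0.75  2.   -0.43  0.84  0.6 ]
```

View pics/s4.png

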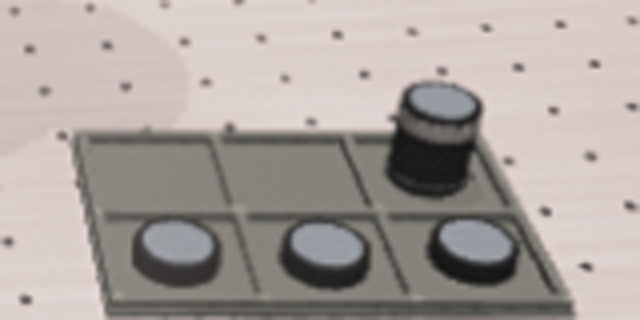

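The first tube stands upright near the centre of its pocket, with its base at about (435,175) in the crop. Now the second tube.

```bash
python3 -m creep '[[[-0.05,0.05,2.5],[0,0,0],8.5],[[-0.05,0.05,5],[0,0,0],8.5],[[-0.05,0.05,7.5],[0,0,0],8.5],[[-0.05,0.05,9.5],[0,0,0],8.5],[[-0.05,0.05,10.6],[0,0,0],8.5],[[-0.05,0.05,10.6],[0,0,0],8.5],[[-0.05,0.05,10.6],[0,0,0],3],[[-0.05,0.05,10.6],[0,0,0],3],[[-0.05,0.05,10.6],[0,0,0],3],[[-0.05,0.05,10.6],[0,0,0],3],[[-0.05,0.05,10.6],[0,0,0],3],[[-0.05,0.05,10.6],[0,0,0],3]]'; python3 d.py "[(510,265.5,130)]"
```

```text
time: 11.58
position: [485.0, -185.2, 13.6]
eef_rot: [0.74, 0.672, 0.0, 0.0]
wrist_force: [-1.3, 1.3, 10.7]
width: 43.1
pos [ 485.  -185.2   13.6] t 11.57 w 43.1 F [-1.3  1.3 10.7] zax [ 0.001  0.    -1.   ]
(510, 265.5, 130) shift cm [ 45.1   -1.82 -11.64]
```

```bash
python3 -m creep '[[[0,0,-1.5],[0,0,0],3],[[0,0,-4],[0,0,0],3],[[0,0,-7],[0,0,0],3],[[0,0,-10],[0,0,0],3],[[2,-0.1,-11.7],[0,0,0],3],[[6,-0.3,-11.7],[0,0,0],3],[[11,-0.5,-11.7],[0,0,0],3],[[16,-0.7,-11.7],[0,0,0],3],[[21,-0.9,-11.7],[0,0,0],3],[[26,-1.1,-11.7],[0,0,0],3],[[31,-1.3,-11.7],[0,0,0],3],[[36,-1.5,-11.7],[0,0,0],3],[[40.5,-1.7,-11.7],[0,0,0],3],[[43.5,-1.8,-11.7],[0,0,0],3],[[45.1,-1.8,-11.7],[0,0,0],3],[[45.1,-1.8,-11.7],[0,0,0],3],[[45.1,-1.8,-11.7],[0,0,0],3]]'; python3 d.py "[(510,265.5,17.5)]"; python3 - <<'E'
from h import *
print(bot.sense()['joint_positions'].round(2))
a=crop(cams.camera("scene")["image"],310,80,480,220,4);cv2.imwrite("pics/s5.png",a)
E
```

```text
time: 13.7
position: [510.2, 264.0, 130.0]
eef_rot: [0.741, 0.672, -0.0, 0.0]
wrist_force: [-0.5, -0.8, -0.2]
width: 43.0
pos [510.2 264.  130. ] t 13.7 w 43.0 F [-0.5 -0.8 -0.2] zax [ 0. -0. -1.]
(510, 265.5, 17.5) shift cm [ 0.15 -0.03 11.25]
[-1.06  0.54  0.69  1.85 -0.43  0.91 -0.27]
```

View pics/s5.png

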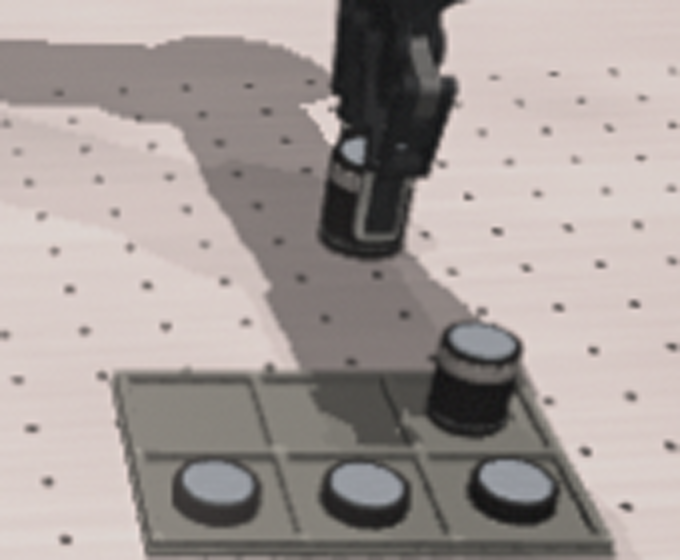

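The second tube is held upright, in line with the middle pocket. Next I lower it and release.

```bash
python3 -m creep '[[[0.05,0,3],[0,0,0],3],[[0.05,0,6],[0,0,0],3],[[0.05,0,9],[0,0,0],3],[[0.05,0,10.4],[0,0,0],3],[[0.05,0,11],[0,0,0],3],[[0.05,0,11.25],[0,0,0],3],[[0.05,0,11.25],[0,0,0],3],[[0.05,0,11.25],[0,0,0],4.7],[[0.05,0,11.25],[0,0,0],5.2],[[0.05,0,11.25],[0,0,0],5.8],[[0.05,0,11.25],[0,0,0],6.2],[[0.05,0,10.5],[0,0,0],6.4],[[0.05,0,9],[0,0,0],6.6],[[0.05,0,6],[0,0,0],7.5],[[0.05,0,3],[0,0,0],8.5],[[0.05,0,0.5],[0,0,0],8.5],[[0.05,0,0],[0,0,0],8.5]]'; python3 d.py "[(482,-348,120)]"
```

```text
time: 15.88
position: [510.7, 266.4, 132.1]
eef_rot: [0.74, 0.672, 0.001, 0.0]
wrist_force: [-0.1, 0.7, -0.1]
width: 84.9
pos [510.7 266.4 132.1] t 15.88 w 84.9 F [-0.1  0.7 -0.1] zax [ 0.002  0.002 -1.   ]
(482, -348, 120) shift cm [-61.44   3.03   1.09]
```

```bash
python3 -m creep '[[[-3,0.1,0],[0,0,0],8.5],[[-8,0.4,0],[0,0,0],8.5],[[-13,0.6,0],[0,0,0],8.5],[[-18,0.9,0],[0,0,0],8.5],[[-23,1.1,0],[0,0,0],8.5],[[-28,1.4,0],[0,0,0],8.5],[[-33,1.6,0],[0,0,0],8.5],[[-38,1.9,0],[0,0,0],8.5],[[-43,2.1,0],[0,0,0],8.5],[[-48,2.4,0],[0,0,0],8.5],[[-53,2.6,0],[0,0,0],8.5],[[-57,2.8,0.5],[0,0,0],8.5],[[-60,3,1.1],[0,0,0],8.5],[[-61.4,3,1.1],[0,0,0],8.5],[[-61.4,3,1.1],[0,0,0],8.5],[[-61.4,3,1.1],[0,0,0],8.5]]'; python3 d.py "[(482,-348,60),(482,-348,13)]"; python3 - <<'E'
from h import *
print(bot.sense()['joint_positions'].round(2))
s=cams.camera("scene")["image"]
a=crop(s,330,140,480,220,4);b=crop(s,60,80,210,200,4)
cv2.imwrite("pics/s6.png",np.vstack([a,b])[:600] if 0 else a);cv2.imwrite("pics/s7.png",b)
E
```

```text
time: 17.88
position: [481.5, -346.7, 118.9]
eef_rot: [0.74, 0.673, 0.0, -0.0]
wrist_force: [-0.8, 0.4, -0.6]
width: 85.2
pos [ 481.5 -346.7  118.9] t 17.88 w 85.2 F [-0.8  0.4 -0.6] zax [ 0.     0.001 -1.   ]
(482, -348, 60) shift cm [-0.13  0.06  5.89]
(482, -348, 13) shift cm [-0.13  0.06 10.59]
[ 0.03  0.6   0.73  1.81 -0.49  0.92  0.88]
```

View pics/s6.png

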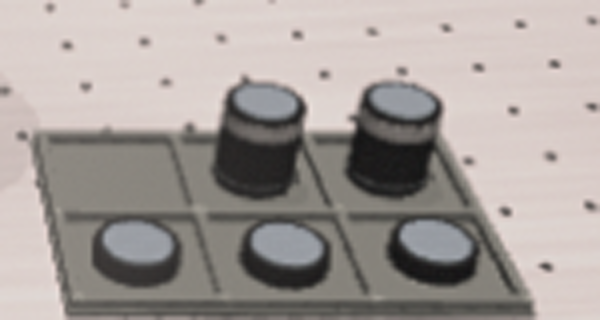

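View pics/s7.png

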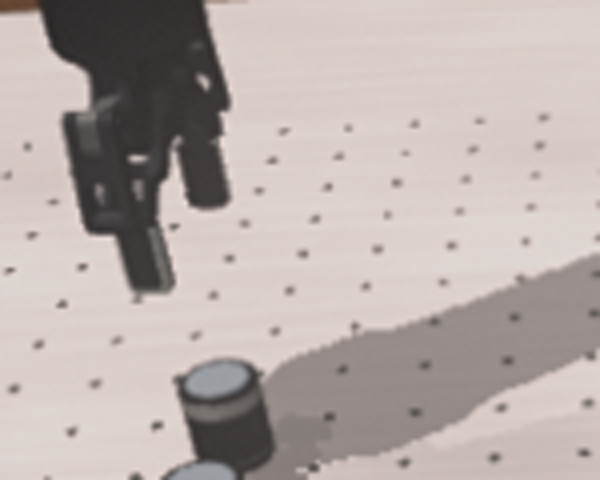

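Two tubes stand in their pockets, with bases at (258,180) and (392,180) in the crop. The gripper is lined up above the third tube. The long tube is about 120 mm beyond it, clear of the fingers.

```bash
python3 -m creep '[[[-0.1,0.05,2.5],[0,0,0],8.5],[[-0.1,0.05,5],[0,0,0],8.5],[[-0.1,0.05,7.5],[0,0,0],8.5],[[-0.1,0.05,9.5],[0,0,0],8.5],[[-0.1,0.05,10.6],[0,0,0],8.5],[[-0.1,0.05,10.6],[0,0,0],8.5],[[-0.1,0.05,10.6],[0,0,0],3],[[-0.1,0.05,10.6],[0,0,0],3],[[-0.1,0.05,10.6],[0,0,0],3],[[-0.1,0.05,10.6],[0,0,0],3],[[-0.1,0.05,10.6],[0,0,0],3],[[-0.1,0.05,10.6],[0,0,0],3]]'; python3 d.py "[(503,190,130)]"
```

```text
time: 19.42
position: [481.7, -349.2, 13.6]
eef_rot: [0.74, 0.672, 0.0, 0.0]
wrist_force: [-1.3, 2.3, 8.6]
width: 42.9
pos [ 481.7 -349.2   13.6] t 19.43 w 42.9 F [-1.3  2.3  8.6] zax [ 0.001 -0.    -1.   ]
(503, 190, 130) shift cm [ 53.87  -3.04 -11.65]
```

```bash
python3 -m creep '[[[0,0,-1.5],[0,0,0],3],[[0,0,-4],[0,0,0],3],[[0,0,-7],[0,0,0],3],[[0,0,-10],[0,0,0],3],[[2,-0.1,-11.7],[0,0,0],3],[[6,-0.3,-11.7],[0,0,0],3],[[11,-0.6,-11.7],[0,0,0],3],[[16,-0.9,-11.7],[0,0,0],3],[[21,-1.2,-11.7],[0,0,0],3],[[26,-1.5,-11.7],[0,0,0],3],[[31,-1.7,-11.7],[0,0,0],3],[[36,-2,-11.7],[0,0,0],3],[[41,-2.3,-11.7],[0,0,0],3],[[46,-2.6,-11.7],[0,0,0],3],[[50,-2.8,-11.7],[0,0,0],3],[[52.8,-3,-11.7],[0,0,0],3],[[53.9,-3,-11.7],[0,0,0],3],[[53.9,-3,-11.7],[0,0,0],3],[[53.9,-3,-11.7],[0,0,0],3]]'; python3 d.py "[(503,190,17.5)]"; python3 - <<'E'
from h import *
s=cams.camera("scene")["image"]
cv2.imwrite("pics/s8.png",crop(s,310,80,480,220,4))
E
```

```text
time: 21.8
position: [503.3, 188.9, 130.0]
eef_rot: [0.741, 0.672, -0.0, 0.0]
wrist_force: [-0.0, -0.1, -0.9]
width: 43.4
pos [503.3 188.9 130. ] t 21.8 w 43.4 F [-0.  -0.1 -0.9] zax [ 0. -0. -1.]
(503, 190, 17.5) shift cm [ 0.11 -0.05 11.25]
```

View pics/s8.png

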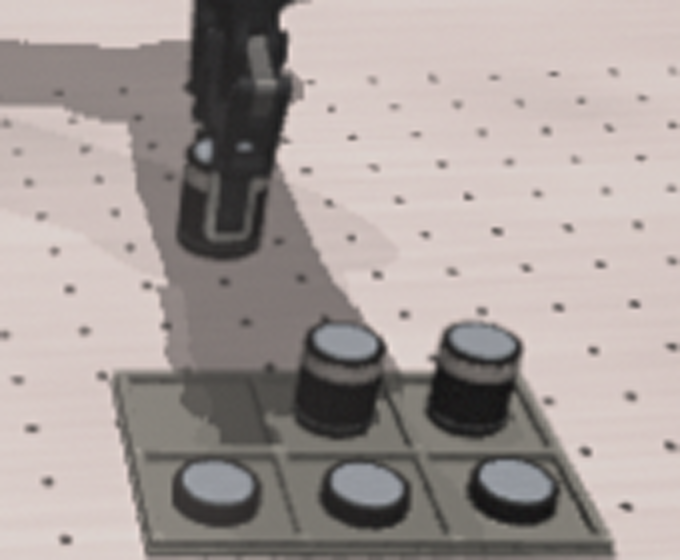

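The third tube is held upright above the last empty pocket, which is at about (195,420) in the crop.

```bash
python3 -m creep '[[[0.03,0,3],[0,0,0],3],[[0.03,0,6],[0,0,0],3],[[0.03,0,9],[0,0,0],3],[[0.03,0,10.4],[0,0,0],3],[[0.03,0,11],[0,0,0],3],[[0.03,0,11.25],[0,0,0],3],[[0.03,0,11.25],[0,0,0],3],[[0.03,0,11.25],[0,0,0],4.7],[[0.03,0,11.25],[0,0,0],5.2],[[0.03,0,11.25],[0,0,0],5.8],[[0.03,0,11.25],[0,0,0],6.2],[[0.03,0,10.5],[0,0,0],6.4],[[0.03,0,9],[0,0,0],6.6],[[0.03,0,6],[0,0,0],7.5],[[0.03,0,3],[0,0,0],8.5],[[0.03,0,-1],[0,0,0],8.5],[[-4,0,-5],[0,0,0],8.5],[[-9,0,-5],[0,0,0],8.5],[[-14,0,-5],[0,0,0],8.5],[[-19,0,-5],[0,0,0],8.5]]'
python3 -m creep '[[[-4,0,0],[0,0,0],8.5],[[-8,0,0],[0,0,0],8.5],[[-10,0,0],[0,0,0],8.5],[[-10,0,0],[0,0,0],8.5],[[-10,0,0],[0,0,0],8.5]]'; python3 - <<'E'
from h import *
C={n:cams.camera(n) for n in("top","scene")}
cv2.imwrite("pics/s9.png",crop(C["scene"]["image"],320,140,480,220,5));cv2.imwrite("pics/t9.png",crop(C["top"]["image"],92,155,212,245,5))
c0=np.array([548.1,261.9]);X=np.array([.9955,-.0951]);Y=np.array([.0951,.9955])
def lenses(c):
    b=cv2.GaussianBlur(c["image"],(3,3),0).astype(int)
    m=((b[...,2]-b[...,0]>4)&(b[...,2]>80)&(b[...,2]<200)).astype(np.uint8)
    n,l,st,ce=cv2.connectedComponentsWithStats(m); return [ce[i] for i in range(1,n) if st[i,4]>40]
L={n:lenses(C[n]) for n in C}
for y in(-76,0,76):
    w=np.r_[c0-38*X+y*Y,54]; r=[]
    for n in C:
        q=proj(C[n],w); ce=min(L[n],key=lambda e:np.hypot(*(e-q))); p=onz(C[n],*ce,54); d=p[:2]-c0
        o=ray(C[n],*ce); r.append(o); print(y,n,ce.round(1),"tray xy",(d@X).round(1),(d@Y).round(1))
    t=np.linalg.lstsq(np.stack([r[0][1],-r[1][1]],1),r[1][0]-r[0][0],rcond=None)[0]
    print("  top z",(r[0][0]+t[0]*r[0][1])[2].round(1))
s=bot.sense();print(s["time"],s["position"],s["wrist_force"].round(1))
E
```

```text
time: 24.35
position: [484.7, -0.3, 180.9]
eef_rot: [0.74, 0.672, 0.001, 0.0]
wrist_force: [-0.2, -1.0, -0.6]
width: 85.0
time: 24.98
position: [475.5, -97.6, 180.2]
eef_rot: [0.74, 0.673, 0.0, -0.0]
wrist_force: [0.5, -0.2, 0.2]
width: 84.7
-76 top [171.6 215.3] tray xy -37.3 -72.5
-76 scene [361.8 165. ] tray xy -39.8 -72.6
  top z 55.5
0 top [140.5 212.5] tray xy -37.9 2.7
0 scene [396.  165.2] tray xy -39.1 1.9
  top z 54.9
76 top [109.9 209.9] tray xy -38.6 77.6
76 scene [430.3 165.2] tray xy -39.5 76.9
  top z 54.7
25.075 [475.60586772 -97.40875917 180.00883446] [-0.5  0.4  0.4]
```

View pics/s9.png

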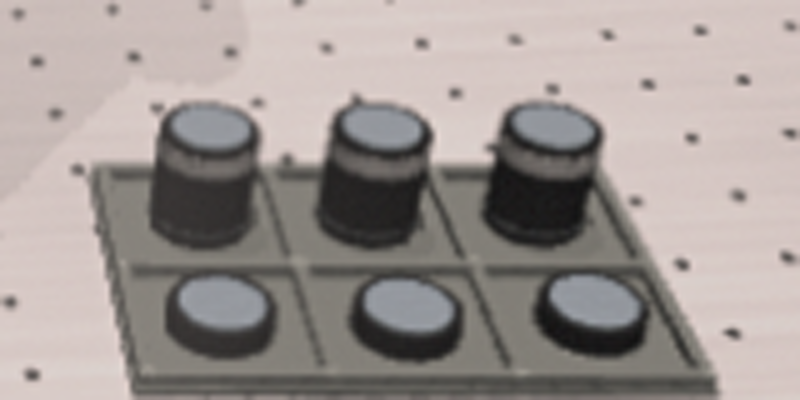

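View pics/t9.png

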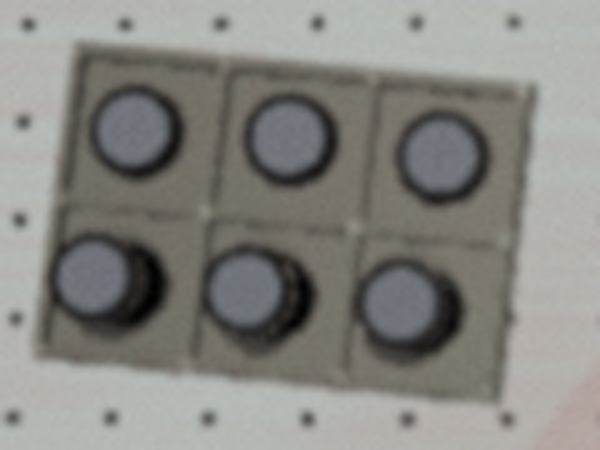

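All three stand upright within about 4 mm of their pocket centres. Their tops measure z≈55 against an expected 54, and the arm is clear.

```bash
python3 -c "
from rig import bot
print(bot.finish_job())"
```

```text
the job is handed in; nothing more can be done
None
```

I put the three short lens tubes in the three near-row pockets and handed the job in at about 25 s, with the arm clear of everything. `bot.finish_job()` gives no verdict, so the result rests on my own last checks below.

- **Position:** both views put all three tubes within about 4 mm of their pocket centres; the limit is 14 mm. The tray centre comes from my own camera measurement, good to about 2 mm.
- **Height and tilt:** the tops triangulate at 54.7 to 55.5 mm against an expected 54 mm, so they are standing on the pocket floors. All three look upright in the pictures.
- **Bystanders:** I never moved the arm to the longer tube, the loose ring or the cage block. The filter rings in the far row look undisturbed.
- **Forces:** the most the wrist showed at the end of a move was about 11 N, while gripping.

No check failed. The two views disagreed by 1 to 3 mm, about what the calibration allows.

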